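Load a sensor carrier into the test bay through its spring doors

TASK

Pick up the blue sensor carrier by its black knob, set it down in the open lane of the test bay with its nose towards the orange spring doors, and push it straight through the doors until it is fully home against the contact head, so that the doors close behind it. Push gently: feel for the head, do not ram or jam the carrier, and stop as soon as the head takes the load. Then let go and move clear, and do not disturb the other things on the bench.

Things in the scene. Friction and masses are not known exactly. Their poses are not given: they have to be found in the camera images.
- carrier: loose blue sled, about 0.5 kg, 104 mm long (x), 70 mm wide (y), 22 mm thick, steel rear foot; a grey sensor housing is fixed in its nest (top 51 mm above the underside). Origin: centre of the underside. +x points to the nose, -x to the rear end, which is at x = -52 mm. It balances about 12 mm ahead of the knob; 30 to 70 N of grip carries it level
- knob (a point): where to grip the carrier: on the axis of its upright round black knob with a red band, 84 mm above the underside and 24 mm behind the origin. Knob 22 mm in diameter, from 64 to 100 mm above the underside, on a 12 mm stem. It may be gripped from any side; the carrier can turn a little in the grip about the knob's axis
- nose (a point): middle of the carrier's front face, 52 mm ahead of its origin, 30 mm above its underside, on a small black connector plate 28 mm wide and 41 mm high. In plan the sled narrows evenly from 70 mm wide at 30 mm behind the nose to 30 mm wide at the nose
- station: the fixed test bay, 379 mm long (x = -130 to 249 mm), 112 mm wide (y). Origin: on the bench under the middle of the door line; +x is the push direction, from the open lane through the orange doors into the bay; +z up. At its far end, x = 218 to 246 mm, stands a grey instrument box up to 77 mm high
- lane (a point): middle of the open lane, on its floor, 70 mm before the doors (station x = -70 mm); floor 8 mm above the bench. Nothing stands above the lane. Two black rails, 9 mm high, guide the carrier: 98 mm apart at the mouth (x = -129 mm), narrowing to 74 mm at x = -23 mm, then 74 mm to the end of the bay, leaving the carrier 2 mm either side. It slides with 1 to 2 N of drag
- cover (a point): middle of the slot in the bay's clear roof, at station x = 40 mm, 67 mm above the bench, which is the roof's highest point. Roof and clear walls begin at the doors. The slot, 33 mm wide between metal edges, runs from the doors to x = 171 mm; the knob's stem runs in it and the knob stays above the roof, its middle 92 mm above the bench
- head_zone (a point): where the black contact head may be: its face, 27 to 49 mm above the bench and 50 mm wide, is clamped anywhere from 16 mm before to 16 mm after this point (station x = 150 to 182 mm), set afresh for each batch and NOT measured: find it by feel. Home = nose against this face. It stands firm up to 7 N of push, then gives up to 4 mm, damped, its spring rising to 10 N, then is hard
- door_left (a joint): orange spring door leaf on the station's +y side, 41 mm wide, 19 to 60 mm above the bench, hinged upright at the side of the lane. 0 rad = shut; opens only inwards (to +x), about 1.4 rad while the carrier passes, and springs shut by itself, under the knob, once the carrier's rear end is 43 mm past the door line. Opening both leaves with the carrier takes 1 to 6 N of push, changing along the way
- door_right (a joint): the same leaf on the station's -y side; 0 rad = shut, positive = open inwards
- foam_block: tan foam block 55 x 85 x 38 mm lying on the bench, bystander; origin at the centre of its underside
- loose_housing: grey domed sensor housing with a side pipe, 56 x 72 x 50 mm, on the bench, bystander; origin at its underside

How it is judged:
By the outcome, as a careful person would: the job done as asked, in the order asked, and still so for the second after the job is handed in, with the robot touching nothing.
It also fails if it takes over 58 s, if anything falls off the work surface, if the arm or the gripper's body presses on something with over 40 N, if the wrist force passes 120 N, or if a joint passes its speed limit or range.

ROBOT

A 6-joint arm with a two-finger parallel gripper is mounted at the origin on a cart in front of the work surface, level with it; the furniture and walls round the work are solid. World frame = base frame: x ahead of the robot, y to its left, z up, the work surface at z = 0. Lengths are in m, angles in rad, forces in N, time in s.
With the tool pointing down it reaches from about 0.275 to 0.75 m from the base axis. Payload 10.2 kg.
Tool frame: the origin (TCP) lies at the very end of the fingers, on their centre line; the grasp point (between the pads) lies 19 mm behind it; z points along the fingers, y is the line along which they close (so a half turn about z gives the same grasp; the last joint's range is limited). The gripper opens to 85 mm and grips with 20 to 120 N. Pads are 22 mm wide; open, the fingers measure 114 mm over their backs; the gripper's body (76 mm by 85 mm) begins 54 mm behind the grasp point. The pads swing forward as they close: fully open they stand 13 mm farther back than shut.
Start: joints at [0.951, 0.313, 1.498, -0, 1.331, -0.223], TCP at [0.203, 0.484, 0.231] pointing down, gripper open.
Joint ranges: [-2.94, 2.94], [-0.97, 2.17], [0.19, 2.56], [-1.23, 4.37], [0.02, 3.11], [-2.88, 2.88]. Speed limits (rad/s): [2.39, 2.39, 3.01, 3.14, 3.14, 3.14].

INTERFACE

Orientations are given as a unit quaternion [x, y, z, w].
In Python, from cell import readout, optics, robot gives the robot as it stands. The module is installed in compiled form; this text tells all that it offers.
- The arm moves only by the tool step_arm, never from a script. Its argument "increments" is one flat list of numbers, 7 for each row, row after row: the shift along the tool's x, y, z in mm, then the turn, a rotation vector about the tool's x, y, z in degrees, then the opening, from 0 (shut) to 1 (fully open). In form: [tx, ty, tz, wx, wy, wz, grip, tx, ty, tz, wx, wy, wz, grip, ...]. A call has 1 to 12 rows; each row is the pose to reach, as a shift and turn from the pose commanded when the call began, along the tool's axes at that moment; what a row does not reach only later rows make up. A row lasts 1/12 s, in which the tool goes at most 41.7 mm and 7.16 degrees, less where a joint would pass 70% of its speed; a pose out of reach is approached as far as the arm can. A call with a gripper value outside its range is refused whole. The fingers move at their own pace and stop on an object; "squeeze" is the grip in N (left out, the last holds). Time passes only in rows, so rows that repeat a pose let the fingers close. It gives the time, the measured TCP pose, the force, the opening and the grip force at its end, in the units of the state.
- readout.get_obs(): the state, without advancing time (a new reading comes with each control period).
- optics.snapshot(name): name is "scene" or "top" or "wrist"; returns a dict with "image" (420x560x3 uint8, red, green, blue), "depth" (420x560 float32, m along the optical axis (not along the pixel's ray), 0 where there is no reading), "K" (3x3 intrinsics, pixels), "position" and "orientation" of the camera in the world. Camera axes: x right, y up, looking along -z (the intrinsics and any distortion apply to the point x, -y, -z); pixel columns grow to the right and rows downward; lengths in m; the calibration is good to about 2 mm. A picture is of the moment at which its call begins.
- robot.job_done(): hands the job in; it is judged then, once.
The state is a dict: "time": time; "qpos": joint angles; "qvel": joint speeds; "effort": joint torques, N m; "tool_pos": TCP position; "tool_rot": TCP orientation; "ft_force": force on the tool from outside, world axes, zero at the start; "moment": the same for the moment, N m; "width": finger opening in m; "gripper_force": force on a finger pad.
Only numpy, scipy, OpenCV 4.12 (cv2) and the standard library are available. Lean on these libraries where they do the work, as an engineer would, in place of code of your own. Each camera call takes 0.05 s, during which the arm holds its last target. There are 200 camera calls.

## Working session

There is one attempt and no reset: what is moved stays moved. The work goes in short steps, Python scripts to look and compute and a tool call to move; the robot and the scene stay as the last step left them, time stands still between calls to the robot, and variables do not carry over. Pictures are saved under pics/ and viewed, at most 10 in all, crops included, and the job is handed in when it is done.

Besides the shell and the picture viewer there is one more tool, called after "Emit:" as name(argument=value, ...), one argument or row to a line, values as JSON. step_arm: Moves the arm, as the interface text tells. Its arguments: {"type":"object","properties":{"increments":{"type":"array","items":{"type":"number"}},"squeeze":{"type":"number"}},"required":["increments"]}

```bash
mkdir -p pics
cat > h.py <<'E'
import numpy as np, cv2
from scipy.spatial.transform import Rotation as R
from cell import readout, optics, robot
def snap(n):
    s=optics.snapshot(n); np.savez(f'{n}.npz',**s); return s
def pts(s):
    d=s['depth']; K=np.array(s['K']); v,u=np.mgrid[:d.shape[0],:d.shape[1]]
    c=np.stack([(u-K[0,2])/K[0,0]*d,-(v-K[1,2])/K[1,1]*d,-d],-1)
    return c@R.from_quat(s['orientation']).as_matrix().T+np.array(s['position'])
E
python3 - <<'E'
from h import *
for n in ['top','scene']:
    s=snap(n); cv2.imwrite(f'pics/{n}0.png',s['image'][:,:,::-1]); print(n,s['K'],s['position'],s['orientation'],[k for k in s])
print(readout.get_obs())
E
```

```text
top [[413.71293976   0.         270.96640574]
 [  0.         413.71293976 209.63021749]
 [  0.           0.           1.        ]] [ 0.33162065 -0.03584781  1.24361245] [-0.0584885   0.05809696  0.7054705  -0.70392841] ['image', 'depth', 'K', 'position', 'orientation']
scene [[406.2675832    0.         287.54846261]
 [  0.         406.2675832  211.01972468]
 [  0.           0.           1.        ]] [-0.17435815 -0.5369833   1.03512008] [ 0.32126576 -0.16808817 -0.41660861  0.83364977] ['image', 'depth', 'K', 'position', 'orientation']
{'time': 0.1, 'qpos': array([ 9.50605865e-01,  3.13432004e-01,  1.49835671e+00,  1.92933353e-06,
        1.33100866e+00, -2.23419299e-01]), 'qvel': array([-7.83771660e-04, -1.07254138e-03, -1.67662696e-03, -5.89761198e-05,
       -1.14667254e-03, -1.83971997e-03]), 'effort': array([ 1.14169314e-03, -4.12907374e+01, -2.60141820e+01, -2.77028830e-04,
        3.06313115e-03,  3.87344096e-05]), 'tool_pos': array([0.20276579, 0.48401498, 0.23077454]), 'tool_rot': array([ 1.97087024e-01,  9.80385813e-01, -5.49178542e-04, -2.47464832e-04]), 'ft_force': array([ 0.5816792 ,  0.08676082, -0.06448753]), 'moment': array([ 0.01442871, -0.0388719 , -0.03500462]), 'gripper_force': 0.0, 'width': 0.08515315209557997}
```

View pics/top0.png

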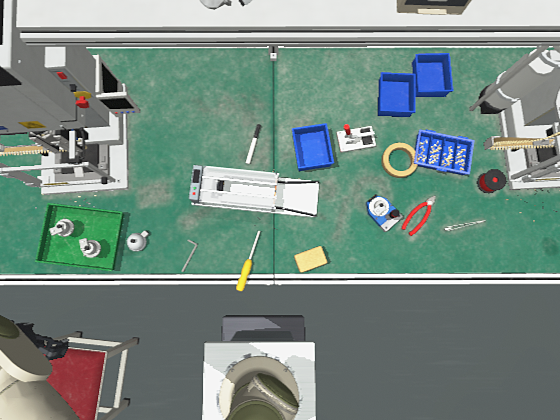

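View pics/scene0.png

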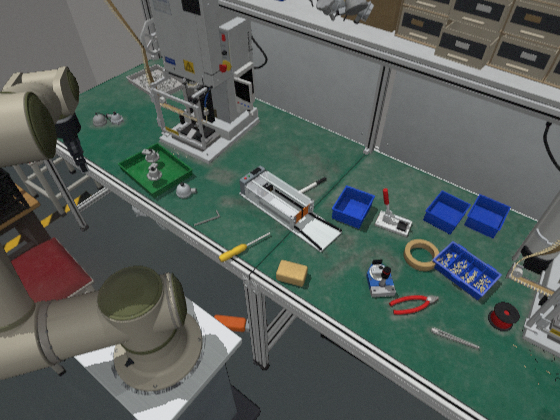

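The top view shows the bay at about (190–320, 165–215), with its lane mouth at the right (320,197) and the instrument box at the left (197,185). The carrier is at (380,210), the foam at (311,259) and the loose housing at (137,240). The scene view agrees: carrier (380,280), orange doors (307,215).

Run:
```python
from h import *
T=dict(np.load('top.npz'));S=dict(np.load('scene.npz'))
a=cv2.resize(T['image'][150:230,180:340],None,fx=5,fy=5,interpolation=2)[:,:,::-1]
b=cv2.resize(T['image'][180:240,350:430],None,fx=5,fy=5,interpolation=2)[:,:,::-1]
c=cv2.resize(S['image'][245:310,350:420],None,fx=5,fy=5,interpolation=2)[:,:,::-1]
im=np.zeros((600,800,3),np.uint8); im[:300,:400]=b; im[:325-25,400:750]=c[:300]
im[300:]=cv2.resize(a,(600,300)) .copy() if 0 else np.pad(cv2.resize(a,(600,300)),((0,0),(0,200),(0,0)))
cv2.imwrite('pics/crop.png',im)
for n,s in (('T',T),('S',S)):
    P=pts(s); hsv=cv2.cvtColor(s['image'],cv2.COLOR_RGB2HSV)
    print(n,'bench z',np.median(P[100:300:10,100:500:10,2]))
    h,sa,v=cv2.split(hsv)
    reg=(abs(P[...,0]-0.33)<.35)&(P[...,2]>-.02)
    for nm,m in dict(orange=(h>5)&(h<16)&(sa>150),blue=(h>100)&(h<125)&(sa>120),red=((h<5)|(h>174))&(sa>150)).items():
        k,l,st,ce=cv2.connectedComponentsWithStats((m&reg).astype(np.uint8))
        for i in range(1,k):
            if st[i,4]>5: print(n,nm,ce[i].round(1),st[i,4],np.median(P[l==i],0).round(4))
```

```text
T bench z 0.001739217872811838
T blue [  2.2 127.7] 10 [0.6777 0.5855 0.3281]
T blue [313.3 165.7] 181 [ 0.6673 -0.1619  0.0334]
T blue [455.7 166.3] 150 [ 0.6706 -0.6067  0.0154]
T blue [442.  169.3] 120 [ 0.655  -0.5487  0.0243]
T blue [377.  196.1] 7 [ 0.5759 -0.3542  0.0223]
T blue [389.5 206.2] 55 [ 0.5417 -0.3889  0.0239]
T blue [376.  216.4] 140 [ 0.5117 -0.3517  0.0222]
T red [483.7 183.9] 82 [ 0.6101 -0.6735  0.0252]
T red [494.8 179.2] 19 [ 0.6219 -0.7022  0.0438]
T red [412.8 213.7] 137 [ 0.5251 -0.4596  0.012 ]
T red [421.  221.3] 139 [ 0.4984 -0.4883  0.0116]
T red [392.3 215.6] 7 [ 0.5052 -0.3772  0.0939]
S bench z 0.0017248065256364464
S orange [301.7 213.3] 75 [ 0.5795 -0.0486  0.0448]
S blue [170.1  60.7] 35 [0.6746 0.5984 0.332 ]
S blue [345.7 218. ] 316 [ 0.6652 -0.1695  0.0288]
S blue [459.2 281.3] 442 [ 0.658  -0.5629  0.0225]
S blue [371.3 280.2] 101 [ 0.506  -0.3547  0.0214]
S blue [389.  280.4] 58 [ 0.5345 -0.395   0.0222]
S red [385.8 272.7] 13 [ 0.5026 -0.3877  0.0939]
S red [409.7 304. ] 309 [ 0.5105 -0.4782  0.0106]
S red [498.8 321.4] 158 [ 0.5948 -0.6941  0.0254]
S red [506. 312.] 19 [ 0.6227 -0.6993  0.044 ]
```

View pics/crop.png

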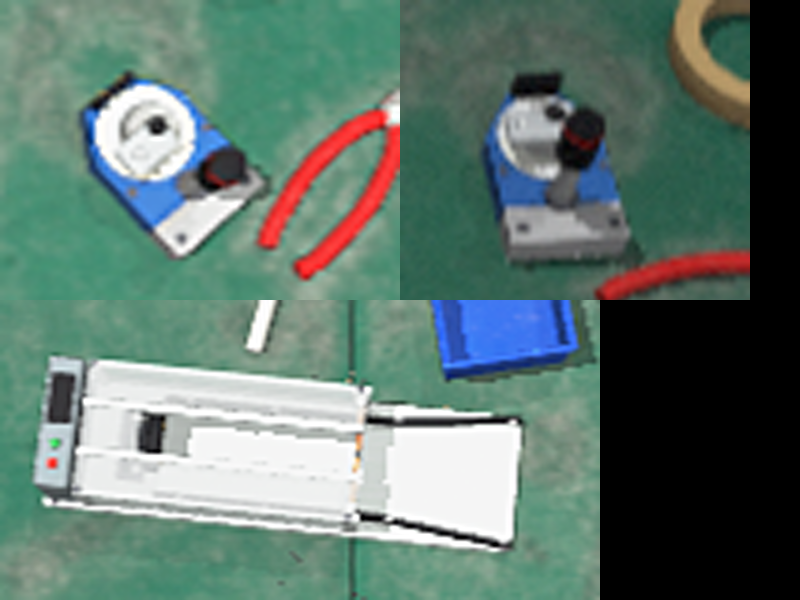

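The top-left and top-right crops show the carrier with its nose to the upper left and the knob at about (394,214) in full-image pixels. The lower crop shows the bay: black contact head near (221,185), door line near u=276, and lane mouth corners at about (319,183) and (317,215).

```bash
cat >> h.py <<'E'
def ray(s,px,z):
    K=np.array(s['K']); px=np.atleast_2d(px).astype(float)
    d=np.stack([(px[:,0]-K[0,2])/K[0,0],-(px[:,1]-K[1,2])/K[1,1],-np.ones(len(px))],-1)@R.from_quat(s['orientation']).as_matrix().T
    p=np.array(s['position']); return p+d*((z-p[2])/d[:,2])[:,None]
E
python3 - <<'E'
from h import *
T=dict(np.load('top.npz'))
c=lambda x,y:(180+x*160/600,150+(y-300)*80/300)
b=lambda x,y:(350+x/5,180+y/5)
print('box corners',ray(T,[c(50,357),c(85,360),c(70,496),c(35,490)],.077).round(4))
print('mouth',ray(T,[c(522,420),c(512,548)],.012).round(4))
print('roof far edges @door',ray(T,[c(365,385),c(352,530)],.06).round(4))
print('knob top',ray(T,[b(224,160)],.1).round(4),'nose plate',ray(T,[b(112,90)],.041).round(4),'rear corners',ray(T,[b(180,258),b(266,185)],.02).round(4))
w=snap('wrist'); o=readout.get_obs()
q=R.from_quat(o['tool_rot']); print('cam in tool',q.inv().apply(np.array(w['position'])-o['tool_pos']).round(4),(q.inv()*R.from_quat(w['orientation'])).as_rotvec(True).round(1),w['K'][0])
E
```

```text
box corners [[0.6576 0.1903 0.077 ]
 [0.6551 0.1631 0.077 ]
 [0.5478 0.1719 0.077 ]
 [0.5526 0.1988 0.077 ]]
mouth [[ 0.6219 -0.1828  0.012 ]
 [ 0.5166 -0.1725  0.012 ]]
roof far edges @door [[ 0.6391 -0.0544  0.06  ]
 [ 0.5238 -0.0438  0.06  ]]
knob top [[ 0.5146 -0.382   0.1   ]] nose plate [[ 0.5662 -0.3357  0.041 ]] rear corners [[ 0.4685 -0.3771  0.02  ]
 [ 0.5122 -0.4306  0.02  ]]
cam in tool [ 0.0712 -0.     -0.1431] [118.7 118.7  16.8] [342.72495217   0.         280.64126754]
```

```bash
cat >> h.py <<'E'
def inc(pos,yaw,tilt0=True):
    "shift (mm) and turn (deg rotvec) in current tool axes to get TCP at pos, tool z down, tool x at yaw deg"
    o=readout.get_obs(); q=R.from_quat(o['tool_rot'])
    c,s=np.cos(np.radians(yaw)),np.sin(np.radians(yaw))
    G=R.from_matrix(np.array([[c,s,0],[s,-c,0],[0,0,-1]]))
    return (q.inv().apply(np.array(pos)-o['tool_pos'])*1e3).round(1),(q.inv()*G).as_rotvec(True).round(2)
E
python3 - <<'E'
from h import *
w=dict(np.load('wrist.npz')); o=readout.get_obs(); q=R.from_quat(o['tool_rot'])
print('axis in tool',q.inv().apply(R.from_quat(w['orientation']).apply([[0,0,-1],[1,0,0]])).round(3))
print(inc([.475,-.42,.25],40), inc([.34,0.04,.25],98))
E
```

```text
axis in tool [[-0.276 -0.001  0.961]
 [ 0.     1.     0.001]]
(array([-600.5, -728.6,  -18.6]), array([-5.0000e-02,  4.0000e-02,  1.1726e+02])) (array([-298.2, -356.5,  -18.9]), array([-5.000e-02,  1.000e-02,  5.926e+01]))
```

Emit:
step_arm(
  increments=[-298,-356,-19,0,0,59,1,-298,-356,-19,0,0,59,1,-298,-356,-19,0,0,59,1,-298,-356,-19,0,0,59,1,-298,-356,-19,0,0,59,1,-298,-356,-19,0,0,59,1,-298,-356,-19,0,0,59,1,-298,-356,-19,0,0,59,1,-298,-356,-19,0,0,59,1,-298,-356,-19,0,0,59,1,-298,-356,-19,0,0,59,1,-298,-356,-19,0,0,59,1],
)

```text
time: 1.15
tool_pos: [0.3414, 0.0357, 0.2505]
tool_rot: [0.657, 0.754, -0.0, 0.001]
ft_force: [-0.6, 1.7, 0.7]
width: 0.0853
gripper_force: 0.0
```

Run:
```python
from h import *
print(inc([.52,-.37,.20],40)); o=readout.get_obs(); print(o['time'],o['tool_pos'])
```

```text
(array([-426.3,  121.3,   51.3]), array([ 0.07,  0.07, 57.88]))
1.15 [0.34141164 0.03572513 0.25052616]
```

Emit:
step_arm(
  increments=[-426,121,51,0,0,58,1,-426,121,51,0,0,58,1,-426,121,51,0,0,58,1,-426,121,51,0,0,58,1,-426,121,51,0,0,58,1,-426,121,51,0,0,58,1,-426,121,51,0,0,58,1,-426,121,51,0,0,58,1,-426,121,51,0,0,58,1,-426,121,51,0,0,58,1,-426,121,51,0,0,58,1,-426,121,51,0,0,58,1],
)

```text
time: 2.15
tool_pos: [0.5215, -0.3672, 0.1964]
tool_rot: [0.939, 0.343, -0.001, -0.001]
ft_force: [-0.7, 1.0, -0.8]
width: 0.0858
gripper_force: 0.0
```

Run:
```python
from h import *
o=readout.get_obs(); print(o['time'],o['tool_pos'],o['qvel'].round(3))
w=snap('wrist'); np.savez('w1.npz',**w); cv2.imwrite('pics/w1.png',cv2.resize(w['image'],(784,588),interpolation=2)[:,:,::-1])
P=pts(w); h,sa,v=cv2.split(cv2.cvtColor(w['image'],cv2.COLOR_RGB2HSV))
near=np.hypot(P[...,0]-.51,P[...,1]+.37)<.1
m=(h>100)&(h<125)&(sa>120)&near&(P[...,2]>.01)
k=((h<5)|(h>174))&(sa>150)&near&(P[...,2]>.06)
print(m.sum(),P[m].mean(0),cv2.minAreaRect(P[m][:,:2].astype(np.float32)*1000))
print('red',k.sum(),P[k].mean(0) if k.any() else 0, np.argwhere(k).mean(0))
t=near&(P[...,2]>.09)&(P[...,2]<.115); print('knob top',t.sum(),P[t].mean(0),np.median(P[t][:,2]),cv2.minEnclosingCircle(P[t][:,:2].astype(np.float32)*1000))
f=near&(P[...,2]>.015)&(P[...,2]<.03)
print('sled',cv2.minAreaRect(P[f][:,:2].astype(np.float32)*1000))
```

```text
2.15 [ 0.52147494 -0.36723974  0.19638999] [ 0.045 -0.089  0.122  0.01  -0.01   0.025]
1777 [ 0.52719688 -0.37145346  0.02829284] ((530.4202880859375, -364.995361328125), (93.78899383544922, 90.95082092285156), 84.97799682617188)
red 41 [ 0.53821112 -0.36415633  0.17754313] [232.43902439 326.2195122 ]
knob top 713 [ 0.51238936 -0.38285718  0.0998194 ] 0.10048912313845587 ((511.3750915527344, -383.98046875), 11.231306076049805)
sled ((529.1904296875, -368.4326477050781), (103.94403076171875, 70.04328155517578), 40.79869079589844)
```

View pics/w1.png

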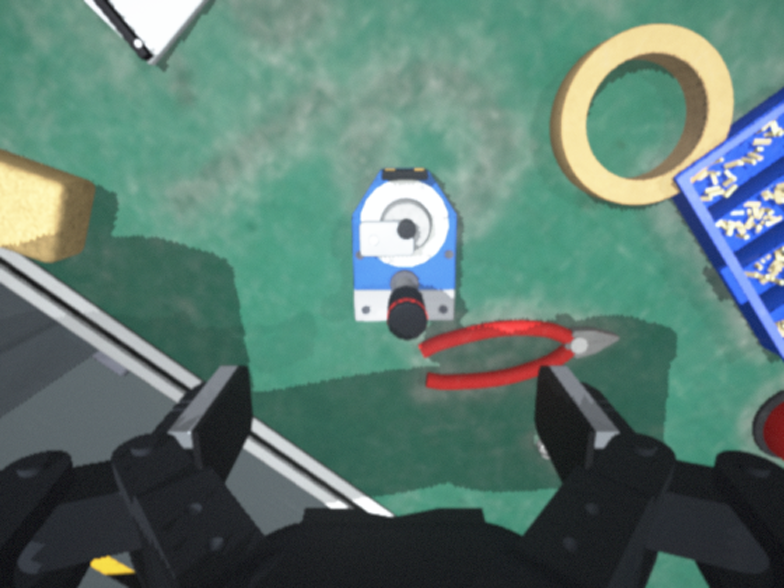

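The wrist view shows the carrier at about (405,250) with its knob at (407,313), clear of the pliers at (430,350). The sled fits a 104 × 70 mm rectangle and the knob top is at 100 mm, so the measurements agree with the given sizes.

Run:
```python
from h import *
print(inc([.5113,-.384,.15],40.8),inc([.5113,-.384,.064],40.8))
```

```text
(array([-19.8,   8.3,  47.1]), array([-0.15,  0.02, -0.64])) (array([-19.8,   8.6, 133.1]), array([-0.15,  0.02, -0.64]))
```

Emit:
step_arm(
  increments=[-19,8,20,0,0,-0.6,1,-19,8,30,0,0,-0.6,1,-19,8,40,0,0,-0.6,1,-19,8,40,0,0,-0.6,1,-19,8,40,0,0,-0.6,1],
)

```text
time: 2.62
tool_pos: [0.5122, -0.3807, 0.1595]
tool_rot: [0.937, 0.35, -0.0, -0.0]
ft_force: [-0.1, 0.3, 0.6]
width: 0.0857
gripper_force: 0.0
```

Run:
```python
from h import *
print(readout.get_obs()['tool_pos'],inc([.5113,-.384,.064],40.8))
```

```text
[ 0.51215215 -0.38072754  0.15950086] (array([-2.8,  2. , 95.5]), array([-0.03, -0.01,  0.12]))
```

Emit:
step_arm(
  increments=[-2.8,2,30,0,0,0,1,-2.8,2,60,0,0,0,1,-2.8,2,80,0,0,0,1,-2.8,2,90,0,0,0,1,-2.8,2,95.5,0,0,0,1,-2.8,2,95.5,0,0,0,1,-2.8,2,95.5,0,0,0,1],
)

```text
time: 3.2
tool_pos: [0.5117, -0.3856, 0.0654]
tool_rot: [0.937, 0.349, 0.0, 0.001]
ft_force: [-0.3, -0.3, -0.5]
width: 0.0852
gripper_force: 0.0
```

Emit:
step_arm(
  increments=[0.7,-1.4,1,0,0,0,1,0.7,-1.4,1,0,0,0,0.5,0.7,-1.4,1,0,0,0,0.3,0.7,-1.4,1,0,0,0,0,0.7,-1.4,1,0,0,0,0,0.7,-1.4,1,0,0,0,0,0.7,-1.4,1,0,0,0,0,0.7,-1.4,1,0,0,0,0,0.7,-1.4,1,0,0,0,0],
  squeeze=50,
)

```text
time: 3.95
tool_pos: [0.5107, -0.3839, 0.0629]
tool_rot: [0.937, 0.349, 0.0, 0.0]
ft_force: [-0.8, -1.6, 0.1]
width: 0.021
gripper_force: 49.2
```

Emit:
step_arm(
  increments=[0,0,-5,0,0,0,0,0,0,-15,0,0,0,0,0,0,-30,0,0,0,0,0,0,-50,0,0,0,0,0,0,-70,0,0,0,0,0,0,-90,0,0,0,0,0,0,-100,0,0,0,0,0,0,-100,0,0,0,0],
)

```text
time: 4.62
tool_pos: [0.5112, -0.3842, 0.1655]
tool_rot: [0.937, 0.349, 0.001, 0.002]
ft_force: [1.4, 0.2, -5.9]
width: 0.0206
gripper_force: 49.5
```

Run:
```python
from h import *
o=readout.get_obs(); print(o['tool_pos'],o['ft_force'])
y=np.radians(84.6); d=np.array([np.cos(y),np.sin(y)]); door=np.array([.5693,-.1777])+.13*d
k=door-.174*d
print(door,k,inc([k[0],k[1],.165],84.6))
```

```text
[ 0.51122195 -0.38421978  0.16547511] [ 1.35084208  0.20373453 -5.86922231]
[ 0.58153408 -0.04827694] [ 0.56515923 -0.22150473] (array([ 1.473e+02, -8.780e+01,  1.000e-01]), array([  0.23,   0.08, -43.73]))
```

Emit:
step_arm(
  increments=[8,-4,0,0,0,-3,0,25,-14,0,0,0,-8,0,45,-26,0,0,0,-13,0,65,-38,0,0,0,-19,0,85,-50,0,0,0,-25,0,105,-62,0,0,0,-31,0,123,-73,0,0,0,-36,0,137,-82,0,0,0,-41,0,145,-87,0,0,0,-43,0,147.3,-87.8,0,0,0,-43.7,0,147.3,-87.8,0,0,0,-43.7,0,147.3,-87.8,0,0,0,-43.7,0],
)

```text
time: 5.62
tool_pos: [0.5643, -0.2217, 0.1624]
tool_rot: [0.741, 0.672, -0.0, -0.0]
ft_force: [0.6, 0.4, -5.4]
width: 0.0208
gripper_force: 49.5
```

Run:
```python
from h import *
w=snap('wrist'); np.savez('w2.npz',**w); cv2.imwrite('pics/w2.png',cv2.resize(w['image'],(784,588),interpolation=2)[:,:,::-1])
o=readout.get_obs(); print(o['tool_pos'],o['ft_force'],R.from_quat(o['tool_rot']).apply([1,0,0]))
T=snap('top')
for s in (w,T):
    P=pts(s)
    for z0,z1 in ((.055,.063),(.004,.012),(.07,.082)):
        m=(P[...,2]>z0)&(P[...,2]<z1)&(abs(P[...,0]-.59)<.09)&(P[...,1]>-.2)&(P[...,1]<.22)
        if m.sum()>50: print(z0,m.sum(),cv2.minAreaRect(P[m][:,:2].astype(np.float32)*1000))
```

```text
[ 0.56424222 -0.22189125  0.16248142] [-0.1455607  -0.18179019 -5.9078396 ] [ 9.70758029e-02  9.95276977e-01 -1.64103407e-04]
0.004 12942 ((596.954345703125, -130.49160766601562), (114.709716796875, 164.4988250732422), 81.04706573486328)
0.055 185 ((595.4612426757812, 4.3242340087890625), (134.45933532714844, 390.2349853515625), 3.176923990249634)
0.004 1758 ((589.5028686523438, 13.022476196289062), (179.26559448242188, 413.1793212890625), 0.24056096374988556)
0.07 531 ((596.7455444335938, 76.12266540527344), (247.86997985839844, 107.03578186035156), 84.2052993774414)
```

View pics/w2.png

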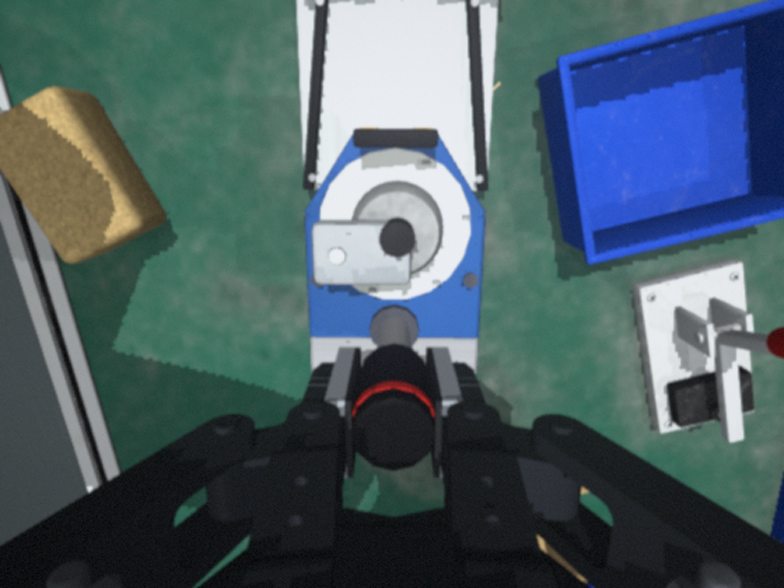

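The wrist view shows the carrier level in the grip, just before the lane. Its sides are at u=308 and 485, and the rail ends are near (314,184) and (482,185), so it is nearly centred. I'll measure the rails and the carrier numerically.

Run:
```python
from h import *
w=dict(np.load('w2.npz')); P=pts(w); g=cv2.cvtColor(w['image'],cv2.COLOR_RGB2GRAY)
# held sled
f=(P[...,2]>.112)&(P[...,2]<.13)&(np.hypot(P[...,0]-.566,P[...,1]+.198)<.08)&(np.mgrid[:420,:560][0]<255)
print('z',np.median(P[f][:,2]),f.sum(),'sled',cv2.minAreaRect(P[f][:,:2].astype(np.float32)*1000))
# nose plate
# rails inner edges
L=[];Rr=[]
for r in range(0,125,4):
    row=g[r].astype(int)
    l=[c for c in range(215,245) if row[c]<70]; q=[c for c in range(325,350) if row[c]<70]
    if l and q: L.append((max(l)+.5,r)); Rr.append((min(q)-.5,r))
A=ray(w,L,.017)[:,:2]; B=ray(w,Rr,.017)[:,:2]
for a,b in list(zip(A,B))[::5]: print(a.round(4),b.round(4),np.hypot(*(a-b)).round(4))
fit=lambda X: np.polyfit(X[:,1],X[:,0],1)
fa,fb=fit(A),fit(B); print(fa,fb)
print('yaws',np.degrees(np.arctan2(1,fa[0])),np.degrees(np.arctan2(1,fb[0])))
m=(fa+fb)/2; print('mid line x=',m, 'yaw',np.degrees(np.arctan2(1,np.tan((np.arctan(fa[0])+np.arctan(fb[0]))/2))))
# lines in top view
T=dict(np.load('top.npz'));g=cv2.cvtColor(T['image'],cv2.COLOR_RGB2GRAY)
for l in cv2.createLineSegmentDetector(0).detect(g)[0][:,0]:
    if np.hypot(l[0]-l[2],l[1]-l[3])>25 and 180<l[0]<325 and 160<l[1]<220:
        e=ray(T,[l[:2],l[2:]],.06); d=e[1]-e[0]; print(l.round(1),e[:,:2].round(4).tolist(),np.degrees(np.arctan2(d[1],d[0])).round(2))
```

```text
z 0.12293464716774138 11465 sled ((566.7089233398438, -190.46153259277344), (88.12564086914062, 70.14031219482422), 84.07162475585938)
[ 0.5423 -0.0722] [ 0.6167 -0.0794] 0.0747
[ 0.539  -0.0854] [ 0.6167 -0.0929] 0.0781
[ 0.5363 -0.099 ] [ 0.6168 -0.1069] 0.0808
[ 0.5328 -0.113 ] [ 0.6176 -0.1213] 0.0851
[ 0.53   -0.1275] [ 0.6176 -0.1361] 0.088
[ 0.5271 -0.1425] [ 0.6176 -0.1513] 0.091
[ 0.5232 -0.1578] [ 0.6177 -0.167 ] 0.0949
[0.23037709 0.55916932] [-0.0185383   0.61501065]
yaws 77.02671704004132 91.06204456555753
mid line x= [0.1059194  0.58708998] yaw 84.04438080279942
[214.3 178.7 276.8 184.8] [[0.6214, 0.1308], [0.6025, -0.0528]] -95.86
[311.9 183.  278.1 183.6] [[0.6076, -0.1556], [0.606, -0.0565]] 90.95
[310.6 178.8 278.2 177.2] [[0.6202, -0.1519], [0.6255, -0.0568]] 86.82
[191.8 204.7 296.9 215. ] [[0.5438, 0.1945], [0.5129, -0.1105]] -95.77
[275.9 172.2 203.1 164.8] [[0.6406, -0.05], [0.6636, 0.1648]] 83.89
[317.4 192.7 350.8 139.5] [[0.5786, -0.1712], [0.7405, -0.2741]] -32.43
[201.9 201.3 272.  206.9] [[0.554, 0.1655], [0.5367, -0.0383]] -94.83
[274.3 187.5 231.9 183.1] [[0.5945, -0.0453], [0.6078, 0.079]] 83.88
[298.3 168.1 323.1 164.1] [[0.6529, -0.1163], [0.6648, -0.1897]] -80.83
[268.1 209.9 203.1 203.8] [[0.528, -0.027], [0.5466, 0.162]] 84.4
[274.3 182.3 220.6 176.9] [[0.6101, -0.0455], [0.6266, 0.1124]] 84.0
[322.1 189.6 268.6 258.5] [[0.588, -0.185], [0.3878, -0.0285]] 141.97
[298.  164.6 291.7 130.4] [[0.6634, -0.1156], [0.7692, -0.0981]] 9.41
[274.4 215.6 274.7 248.1] [[0.5112, -0.0453], [0.4173, -0.0458]] -179.69
[225.6 175.  274.3 179.8] [[0.6325, 0.0979], [0.6175, -0.0455]] -95.96
[270.3 169.4 271.6  61.9] [[0.649, -0.0337], [0.9907, -0.0382]] -0.76
[208.2 167.8 271.9 174.3] [[0.6542, 0.1496], [0.634, -0.0383]] -96.14
[271.9 176.7 207.  170.8] [[0.6268, -0.0383], [0.6451, 0.1529]] 84.52
```

Run:
```python
from h import *
print(inc([.5726,-.1425,.165],84.2),inc([.5726,-.1425,.078],84.2))
```

```text
(array([79.8,  0.6, -2.4]), array([-0.02,  0.01,  0.23])) (array([79.8,  0.6, 84.6]), array([-0.02,  0.01,  0.23]))
```

Emit:
step_arm(
  increments=[10,0.1,0,0,0,0.2,0,30,0.3,0,0,0,0.2,0,50,0.4,0,0,0,0.2,0,70,0.6,5,0,0,0.2,0,79,0.6,20,0,0,0.2,0,79.8,0.6,40,0,0,0.2,0,79.8,0.6,58,0,0,0.2,0,79.8,0.6,72,0,0,0.2,0,79.8,0.6,80,0,0,0.2,0,79.8,0.6,80,0,0,0.2,0,79.8,0.6,80,0,0,0.2,0,79.8,0.6,80,0,0,0.2,0],
)

```text
time: 6.72
tool_pos: [0.5733, -0.1418, 0.0839]
tool_rot: [0.741, 0.671, 0.0, 0.001]
ft_force: [-0.3, 0.8, -5.8]
width: 0.0208
gripper_force: 49.4
```

Run:
```python
from h import *
print(readout.get_obs()['ft_force'],inc([.5726,-.1425,.071],84.2))
T=snap('top'); w=snap('wrist')
im=np.zeros((600,800,3),np.uint8); im[:300,:600]=cv2.resize(T['image'][150:230,180:340],(600,300),interpolation=2); im[300:,:400]=cv2.resize(w['image'],(400,300)); cv2.imwrite('pics/pl.png',im[:,:,::-1])
```

```text
[-0.31963503  0.83863697 -5.75131079] (array([-0.8, -0.7, 12.9]), array([0.11, 0.03, 0.15]))
```

View pics/pl.png

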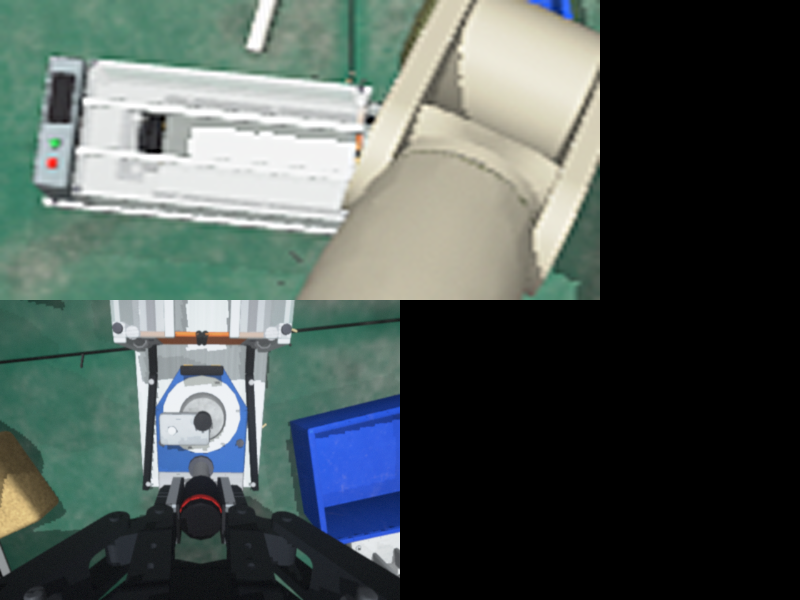

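The carrier hangs centred between the rails: in the wrist inset its sides are at u=160–246, against rails at about 152–252. Its nose points at the door split near (201,338). Next I'll lower it and feel for the floor.

Emit:
step_arm(
  increments=[0,-0.6,4,0,0,0,0,0,-0.6,7,0,0,0,0,0,-0.6,9.5,0,0,0,0,0,-0.6,11,0,0,0,0,0,-0.6,11,0,0,0,0,0,-0.6,11,0,0,0,0],
)

```text
time: 7.32
tool_pos: [0.5722, -0.1415, 0.0717]
tool_rot: [0.741, 0.671, -0.0, -0.0]
ft_force: [0.0, 1.0, -4.8]
width: 0.0211
gripper_force: 49.5
```

Emit:
step_arm(
  increments=[0,0,0.6,0,0,0,0,0,0,1,0,0,0,0,0,0,1,0,0,0,0],
)

```text
time: 7.57
tool_pos: [0.5723, -0.1415, 0.071]
tool_rot: [0.741, 0.671, 0.0, 0.0]
ft_force: [0.2, -0.3, -5.3]
width: 0.0206
gripper_force: 49.8
```

Emit:
step_arm(
  increments=[0,0,0.6,0,0,0,0,0,0,1.2,0,0,0,0,0,0,1.2,0,0,0,0,0,0,1.2,0,0,0,0],
)

```text
time: 7.9
tool_pos: [0.5726, -0.1417, 0.0708]
tool_rot: [0.741, 0.672, 0.0, 0.001]
ft_force: [-1.6, 0.8, 5.4]
width: 0.0212
gripper_force: 50.8
```

Emit:
step_arm(
  increments=[2,0,-0.6,0,0,0,0,5,0,-0.6,0,0,0,0,9,0,-0.6,0,0,0,0,13,0.1,-0.6,0,0,0,0,17,0.1,-0.6,0,0,0,0,21,0.1,-0.6,0,0,0,0,25,0.15,-0.6,0,0,0,0,29,0.2,-0.6,0,0,0,0,33,0.2,-0.6,0,0,0,0],
)

```text
time: 8.65
tool_pos: [0.5761, -0.1089, 0.0709]
tool_rot: [0.741, 0.672, 0.0, 0.001]
ft_force: [0.8, -5.0, 5.2]
width: 0.021
gripper_force: 50.6
```

```bash
cat > st.py <<'E'
from h import *
o=readout.get_obs(); y=np.radians(84.04); d=np.array([np.cos(y),np.sin(y)]); n=np.array([-d[1],d[0]])
p=o['tool_pos'][:2]-np.array([.5823,-.049]); f=o['ft_force']
print('knob x %.1f lat %.1f nose x %.1f z %.1f | Fpush %.1f Flat %.1f Fz %.1f t %.2f yaw %.2f'%(p@d*1e3,p@n*1e3,p@d*1e3+76,o['tool_pos'][2]*1e3,-f[:2]@d,f[:2]@n,f[2],o['time'],2*np.degrees(np.arctan2(o['tool_rot'][1],o['tool_rot'][0]))))
E
python3 st.py
python3 - <<'E'
from h import *
T=dict(np.load('top.npz')); c=lambda x,y:(180+x*160/600,150+y*80/300)
q=ray(T,[c(163,130),c(140,130)],.049)[:,:2]-[.5823,-.049]; y=np.radians(84.04); print('head edges st x',(q@[np.cos(y),np.sin(y)]*1e3).round(1))
E
```

```text
knob x -60.2 lat -0.1 nose x 15.8 z 70.9 | Fpush 4.8 Flat -1.3 Fz 5.2 t 8.65 yaw 84.38
head edges st x [155.5 173.6]
```

Emit:
step_arm(
  increments=[4,0,-0.3,0,0,0,0,8,0,-0.5,0,0,0,0,12,0.1,-0.5,0,0,0,0,16,0.1,-0.5,0,0,0,0,20,0.1,-0.5,0,0,0,0,24,0.1,-0.5,0,0,0,0,28,0.2,-0.5,0,0,0,0,32,0.2,-0.5,0,0,0,0,36,0.2,-0.5,0,0,0,0,40,0.2,-0.5,0,0,0,0],
)

```text
time: 9.48
tool_pos: [0.5799, -0.0687, 0.0709]
tool_rot: [0.741, 0.671, 0.0, 0.0]
ft_force: [0.1, -5.0, 4.3]
width: 0.0211
gripper_force: 50.5
```

```bash
python3 st.py
```

```text
knob x -19.8 lat 0.4 nose x 56.2 z 70.9 | Fpush 5.0 Flat -0.6 Fz 4.3 t 9.48 yaw 84.36
```

Emit:
step_arm(
  increments=[4,0,-0.3,0,0,0,0,9,0,-0.5,0,0,0,0,14,0.1,-0.5,0,0,0,0,19,0.1,-0.5,0,0,0,0,24,0.1,-0.5,0,0,0,0,29,0.2,-0.5,0,0,0,0,34,0.2,-0.5,0,0,0,0,39,0.2,-0.5,0,0,0,0,44,0.2,-0.5,0,0,0,0,49,0.3,-0.5,0,0,0,0,54,0.3,-0.5,0,0,0,0,58,0.3,-0.5,0,0,0,0],
)

```text
time: 10.48
tool_pos: [0.5856, -0.0105, 0.071]
tool_rot: [0.741, 0.672, -0.0, -0.0]
ft_force: [0.8, -1.7, -4.1]
width: 0.0207
gripper_force: 49.7
```

```bash
python3 st.py
```

```text
knob x 38.6 lat 0.7 nose x 114.6 z 71.0 | Fpush 1.6 Flat -0.9 Fz -4.1 t 10.48 yaw 84.37
```

Emit:
step_arm(
  increments=[4,0,0,0,0,0,0,8,0.1,0,0,0,0,0,12,0.1,0,0,0,0,0,16,0.1,0,0,0,0,0,19,0.2,0,0,0,0,0,22,0.2,0,0,0,0,0,24,0.2,0,0,0,0,0,25,0.2,0,0,0,0,0],
)

```text
time: 11.15
tool_pos: [0.5883, 0.014, 0.0711]
tool_rot: [0.741, 0.672, -0.0, -0.0]
ft_force: [-0.7, -0.7, -5.3]
width: 0.0208
gripper_force: 49.5
```

```bash
python3 st.py
```

```text
knob x 63.3 lat 0.6 nose x 139.3 z 71.1 | Fpush 0.8 Flat 0.7 Fz -5.3 t 11.15 yaw 84.37
```

Emit:
step_arm(
  increments=[1,0,0.2,0,0,0,0,2,0,0.2,0,0,0,0,3,0,0.2,0,0,0,0,4,0,0.2,0,0,0,0,5,0,0.2,0,0,0,0,6,0,0.2,0,0,0,0,6.5,0,0.2,0,0,0,0],
)

```text
time: 11.73
tool_pos: [0.589, 0.0203, 0.071]
tool_rot: [0.741, 0.672, 0.0, -0.0]
ft_force: [-0.1, -1.2, -3.6]
width: 0.0207
gripper_force: 49.5
```

```bash
python3 st.py
```

```text
knob x 69.6 lat 0.5 nose x 145.6 z 71.0 | Fpush 1.2 Flat -0.1 Fz -3.6 t 11.73 yaw 84.37
```

Emit:
step_arm(
  increments=[1,0,0,0,0,0,0,2,0,0,0,0,0,0,3,0,0,0,0,0,0,3,0,0,0,0,0,0],
)

```text
time: 12.07
tool_pos: [0.5893, 0.0234, 0.071]
tool_rot: [0.741, 0.672, 0.0, -0.0]
ft_force: [0.7, 1.0, -5.0]
width: 0.0208
gripper_force: 49.6
```

```bash
python3 st.py
```

```text
knob x 72.7 lat 0.6 nose x 148.7 z 71.0 | Fpush -1.1 Flat -0.6 Fz -5.0 t 12.07 yaw 84.38
```

Emit:
step_arm(
  increments=[1,0,0,0,0,0,0,2,0,0.1,0,0,0,0,2.5,0,0.1,0,0,0,0],
)

```text
time: 12.32
tool_pos: [0.5896, 0.0257, 0.071]
tool_rot: [0.741, 0.672, 0.0, 0.0]
ft_force: [-0.4, -1.3, -3.2]
width: 0.0207
gripper_force: 49.7
```

Emit:
step_arm(
  increments=[0.7,0,0,0,0,0,0,1.4,0,0,0,0,0,0,2,0,0,0,0,0,0],
)

```text
time: 12.57
tool_pos: [0.5898, 0.0277, 0.071]
tool_rot: [0.741, 0.671, 0.0, 0.0]
ft_force: [0.5, -0.9, -3.2]
width: 0.0207
gripper_force: 49.7
```

```bash
python3 st.py
```

```text
knob x 77.0 lat 0.5 nose x 153.0 z 71.0 | Fpush 0.8 Flat -0.6 Fz -3.2 t 12.57 yaw 84.37
```

Emit:
step_arm(
  increments=[0.7,0,0,0,0,0,0,1.4,0,0,0,0,0,0,1.6,0,0,0,0,0,0],
)

```text
time: 12.82
tool_pos: [0.5899, 0.0293, 0.071]
tool_rot: [0.741, 0.672, 0.0, 0.0]
ft_force: [0.1, -0.3, -2.8]
width: 0.0209
gripper_force: 49.7
```

```bash
python3 st.py
```

```text
knob x 78.7 lat 0.6 nose x 154.7 z 71.0 | Fpush 0.3 Flat -0.1 Fz -2.8 t 12.82 yaw 84.37
```

Emit:
step_arm(
  increments=[0.6,0,0,0,0,0,0,1.2,0,0,0,0,0,0,1.5,0,0,0,0,0,0],
)

```text
time: 13.07
tool_pos: [0.5901, 0.0308, 0.071]
tool_rot: [0.741, 0.672, 0.0, 0.0]
ft_force: [-0.2, -1.1, -1.7]
width: 0.0206
gripper_force: 49.8
```

```bash
python3 st.py
```

```text
knob x 80.2 lat 0.6 nose x 156.2 z 71.0 | Fpush 1.1 Flat 0.1 Fz -1.7 t 13.07 yaw 84.37
```

Emit:
step_arm(
  increments=[0.6,0,0,0,0,0,0,1.2,0,0,0,0,0,0,1.5,0,0,0,0,0,0],
)

```text
time: 13.32
tool_pos: [0.5902, 0.0319, 0.071]
tool_rot: [0.741, 0.672, -0.0, 0.0]
ft_force: [-0.5, -4.9, -1.0]
width: 0.0207
gripper_force: 49.9
```

```bash
python3 st.py
```

```text
knob x 81.3 lat 0.5 nose x 157.3 z 71.0 | Fpush 4.9 Flat 0.0 Fz -1.0 t 13.32 yaw 84.37
```

Emit:
step_arm(
  increments=[0.2,0,0,0,0,0,0,0.2,0,0,0,0,0,0],
)

```text
time: 13.48
tool_pos: [0.5902, 0.032, 0.071]
tool_rot: [0.741, 0.672, -0.0, 0.0]
ft_force: [-1.4, -5.1, -1.6]
width: 0.0209
gripper_force: 50.0
```

```bash
python3 st.py
python3 - <<'E'
from h import *
w=snap('wrist'); T=snap('top')
im=np.zeros((600,800,3),np.uint8); im[:300,:600]=cv2.resize(T['image'][150:230,180:340],(600,300),interpolation=2); im[300:,:400]=cv2.resize(w['image'],(400,300)); cv2.imwrite('pics/hm.png',im[:,:,::-1])
E
```

```text
knob x 81.4 lat 0.6 nose x 157.4 z 71.0 | Fpush 5.2 Flat 0.9 Fz -1.6 t 13.48 yaw 84.37
```

View pics/hm.png

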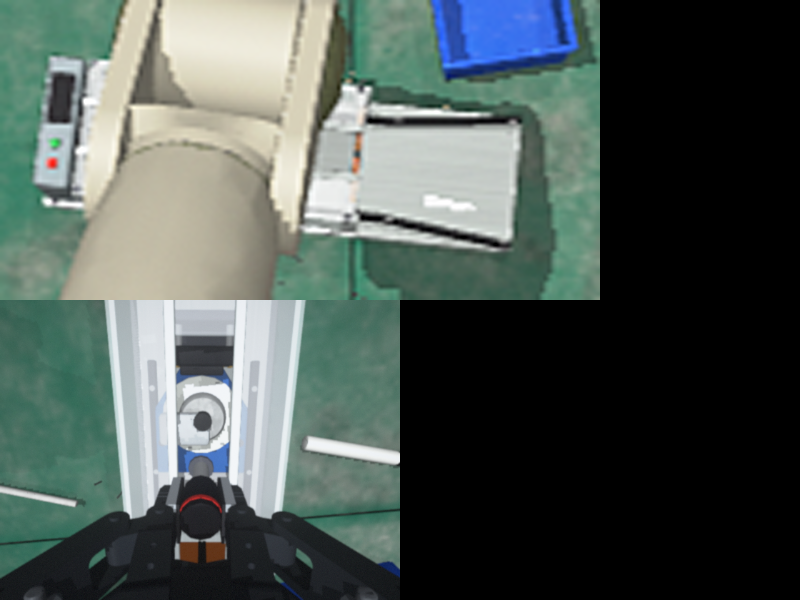

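The carrier has stopped at nose x ≈ 157 mm with 5 N of push. In the wrist inset its connector is against the black head at (205,355), and both orange leaves are shut behind it at (190–220,550). I'll let go and lift clear.

Emit:
step_arm(
  increments=[0,0,0,0,0,0,0.35,0,0,0,0,0,0,0.45,0,0,0,0,0,0,0.6,0,0,0,0,0,0,0.6,0,0,0,0,0,0,0.6,0,0,0,0,0,0,0.6],
  squeeze=20,
)

```text
time: 14.08
tool_pos: [0.5902, 0.0325, 0.0709]
tool_rot: [0.741, 0.672, 0.0, 0.0]
ft_force: [-0.4, 0.2, 0.6]
width: 0.0515
gripper_force: 0.0
```

Emit:
step_arm(
  increments=[0,0,-5,0,0,0,0.6,0,0,-15,0,0,0,0.6,0,0,-30,0,0,0,0.6,0,0,-50,0,0,0,0.6,0,0,-75,0,0,0,0.6,0,0,-100,0,0,0,0.6,0,0,-125,0,0,0,0.6,-30,0,-140,0,0,0,0.6,-60,0,-150,0,0,0,0.6,-90,0,-150,0,0,0,0.6,-100,0,-150,0,0,0,0.6,-100,0,-150,0,0,0,0.6],
)

```text
time: 15.08
tool_pos: [0.5802, -0.0691, 0.2216]
tool_rot: [0.742, 0.67, 0.0, 0.0]
ft_force: [1.5, 0.6, 0.3]
width: 0.0513
gripper_force: 0.0
```

```bash
python3 st.py
python3 - <<'E'
from h import *
w=snap('wrist'); P=pts(w); y=np.radians(84.04); d=np.array([np.cos(y),np.sin(y)])
t=(P[...,2]>.1)&(P[...,2]<.114)&(np.hypot(P[...,0]-.59,P[...,1]-.032)<.03)
print('knob st x',(cv2.minEnclosingCircle(P[t][:,:2].astype(np.float32))[0]-np.array([.5823,-.049]))@d*1e3,np.median(P[t][:,2]))
cv2.imwrite('pics/fin.png',cv2.resize(w['image'],(784,588),interpolation=2)[:,:,::-1])
E
```

```text
knob x -20.2 lat 0.0 nose x 55.8 z 221.6 | Fpush -0.7 Flat -1.4 Fz 0.3 t 15.08 yaw 84.19
knob st x 81.76683876469984 0.10844621910272556
```

View pics/fin.png

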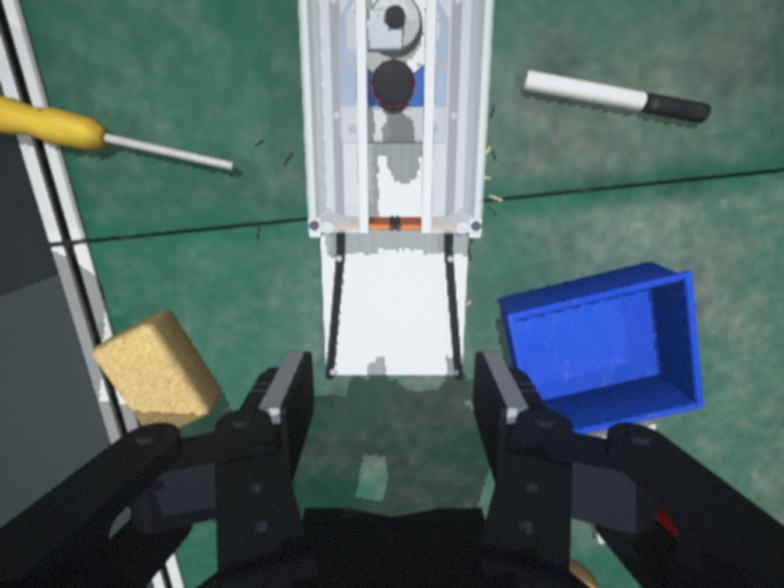

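The doors are shut (orange line at (395,224)), the carrier has stayed home (knob at (393,85), station x ≈ 82 mm), and the other objects are undisturbed.

```bash
python3 -c "
from cell import robot
print(robot.job_done())"
```

```text
the job is handed in; nothing more can be done
None
```

The carrier is home against the contact head (felt at about 5 N, nose near station x = 157 mm), the doors are shut behind it, the gripper is clear, and the job was handed in at about 15 s.

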